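# Tighten the soap dispenser's clamp bolt until the click wrench breaks

### The job

The red-handled click wrench sits on the clamp bolt of the steel soap dispenser's foot plate. Turn it clockwise, seen from above, until the bolt is fully tight and the wrench's handle breaks to its bent position, then let go and leave it bent on the bolt. Do not knock the round tortoiseshell mirror over or out of its place.

Things in the scene. Friction and masses are not known exactly. Their poses are not given: they have to be found in the camera images.
- grip (a point): Centre of the wrench's red handle (18 mm wide, 22 high, spans 75 to 175 mm from the bolt axis), 45 mm above the counter, free air below and beside. Level x axis along the handle, away from the bolt; z up. While straight, the vertical bolt axis is 140 mm and the breakaway pivot (dark, 24 mm round) 105 mm back along -x. The steel head (38 mm round) stays seated on the brass bolt head.
- bolt (a joint): Turn of bolt and wrench head about the bolt axis, rad; grows clockwise from above. Starts at 0 to 0.45, drags evenly (0.7 N m, 5 N at the grip point), stops hard at 0.8 = fully tight, stays where left. The bolt stands on an 8 mm plate; the steel dispenser (75 x 85 mm, 159 high) is on it too, 108 mm from the bolt axis to its centre, on the side away from the handle's path.
- click (a joint): Bend of the handle about the vertical breakaway pivot, rad; 0 straight, grows as the handle swings on clockwise past the head. A detent keeps it straight while the bolt turns; with the bolt tight about 9 N at the grip point trips it: resistance falls, past 0.2 it snaps on to its stop at 0.45 (26 degrees, plainly bent) and stays bent. It cannot bend the other way.
- mirror: Bystander, leave alone: loose small round mirror, 106 mm across, tortoiseshell acrylic, tilted on a two-armed stand with a 90 mm round foot, 140 mm high; origin at the centre of the foot's underside. It stands on the dispenser's side, clear of the handle's path. A green brush holder, black beard trimmer and wooden comb also stand or lie about.

How it is judged:
By the outcome, as a careful person would: the job done as asked, in the order asked, and still so for the second after the job is handed in, with the robot touching nothing.
It also fails if it takes over 35 s, if anything falls off the work surface, if the arm or the gripper's body presses on something with over 40 N, if the wrist force passes 120 N, or if a joint passes its speed limit or range.

### The arm

A 6-joint arm with a two-finger parallel gripper is mounted at the origin on the work surface. World frame = base frame: x ahead of the robot, y to its left, z up, the work surface at z = 0. Lengths are in m, angles in degrees, forces in N, time in s.
With the tool pointing down it reaches from about 0.4 to 0.825 m from the base axis. Payload 7 kg.
Tool frame: the origin (TCP) lies midway between the tips of the shut fingers; the grasp point (between the pads) lies r.grip_depth behind it (r.grip_depth is the distance from the TCP to the grasp point, in m); z points along the fingers, y is the line along which they close (so a half turn about z gives the same grasp; the last joint's range is limited). The gripper opens to 88 mm and grips with 3 to 60 N. Pads are 19 mm wide; open, the fingers measure 130 mm over their backs; the gripper's body (78 mm by 193 mm) begins 47 mm behind the grasp point.
Start: joints at [-54.998, 20.546, 0.682, 0, -70.136, -16.507], TCP at [0.214, -0.64, 0.227] pointing down, gripper open.
Joint ranges: [-176.03, 176.03], [-82.01, 121.73], [-58.28, 71.71], [-173.87, 95.51], [-174.79, -0.11], [-173.66, 173.66]. Speed limits (degrees/s): [136.94, 136.94, 172.46, 180, 180, 180].

### API

Orientations are given as [roll, pitch, yaw] about the fixed x, y, z axes, in that order (R = Rz(yaw) Ry(pitch) Rx(roll)).
In Python, from plant import r, camrig, get_state gives the robot as it stands (r), with the cameras (camrig) and the readings as plain functions.
- The arm moves only by the tool drive_effector, called as a command line: name --argument value ..., lists and objects as JSON in quotes. Schema: {"type":"object","properties":{"moves":{"type":"array","items":{"type":"object","properties":{"d":{"type":"array","items":{"type":"number"},"minItems":3,"maxItems":3},"r":{"type":"array","items":{"type":"number"},"minItems":3,"maxItems":3}},"additionalProperties":false},"minItems":1,"maxItems":12},"finger_gap":{"type":"number"},"force":{"type":"number"},"only":{"type":"string"},"quiet":{"type":"boolean"},"lines":{"type":"string"}},"required":["moves"],"additionalProperties":false}. moves is a list of rows, 1 to 12 of them, each an object with the fields d (a list: dx, dy, dz in m), r (a list: a rotation vector rx, ry, rz in degrees); a field left out counts as zero; each row is the pose to reach, as a shift and turn from the pose commanded when the call began, along the tool's axes at that moment; what a row does not reach only later rows make up. A row lasts 1/12 s, in which the tool goes at most 0.0417 m and 7.16 degrees, less where a joint would pass 70% of its speed; a pose out of reach is approached as far as the arm can. finger_gap is the finger opening in m, set as the call begins (left out keeps the last). The fingers move at their own pace and stop on an object; force is the grip in N (left out, the last holds). Time passes only in rows, so rows that do not move let the fingers close. The tool returns the time, the measured TCP pose, the force, the opening and the grip force at its end. only (a regular expression) keeps the lines of the reply that match it, lines (a string "A,B") keeps lines A to B, and quiet returns only ok. Input that does not fit is refused with a message, and nothing moves.
- get_state(): the state, without advancing time (a new reading comes with each control period).
- camrig.capture(name): name is "scene" or "top" or "wrist"; returns a dict with "frame" (420x560x3 uint8, red, green, blue), "z_map" (420x560 float32, m along the optical axis (not along the pixel's ray), 0 where there is no reading), "fx", "fy", "cx", "cy" (pixels), "cam_to_world" (4x4, takes a point from camera to world coordinates). Camera axes: x right, y down, z forward; pixel columns grow to the right and rows downward; lengths in m; the calibration is good to about 2 mm. A picture is of the moment at which its call begins.
- r.close_job(): hands the job in; it is judged then, once.
The state is a dict: "time_s": time; "joints": joint angles; "qd": joint speeds; "joint_torque": joint torques, N m; "tcp_pos": TCP position; "eef_rot": TCP orientation; "contact_force": force on the tool from outside, world axes, zero at the start; "moment": the same for the moment, N m; "gripper_width": finger opening in m; "gripper_force": force on a finger pad.
Only numpy, scipy, OpenCV 4.12 (cv2) and the standard library are available. Lean on these libraries where they do the work, as an engineer would, in place of code of your own. Each camera call takes 0.05 s, during which the arm holds its last target. There are 200 camera calls.

## Working session

There is one attempt and no reset: what is moved stays moved. The work goes in short steps, Python scripts to look and compute and a tool call to move; the robot and the scene stay as the last step left them, time stands still between calls to the robot, and variables do not carry over. Pictures are saved under pics/ and viewed, at most 10 in all, crops included, and the job is handed in when it is done.

```bash
ls; mkdir -p pics; python3 - <<'E'
from plant import r, camrig, get_state
import cv2,numpy as np
s=get_state();print(s['time_s'],s['tcp_pos'],s['eef_rot'],r.grip_depth)
for n in('scene','top'):
    c=camrig.capture(n);cv2.imwrite(f'pics/{n}0.png',c['frame'][:,:,::-1])
    np.savez(f'pics/{n}0.npz',**c)
E
```

```text
pics
plant.py
0.0 [ 0.21393481 -0.63966571  0.22559502] [ 1.79901579e+02 -1.03033658e-02 -1.61511900e+02] 0.0188
```

View pics/scene0.png

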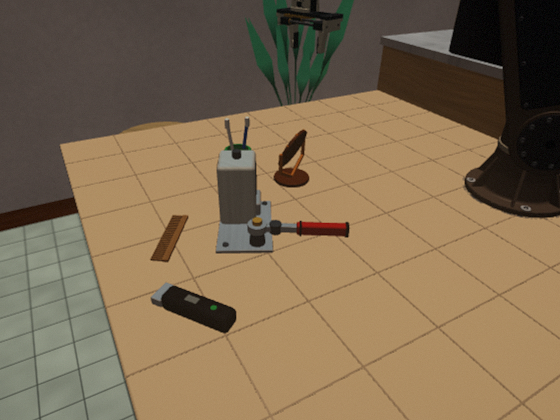

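View pics/top0.png

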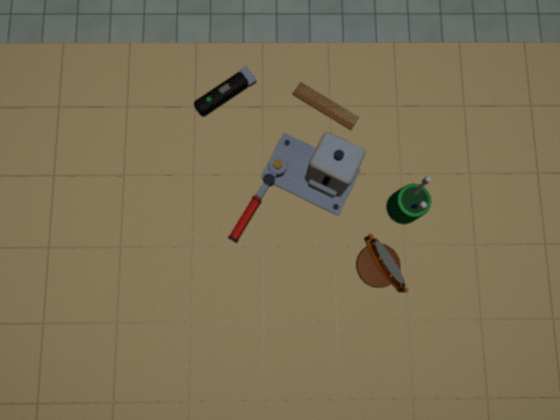

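The top view shows the bolt at (278,164), the pivot at (268,180) and the red handle from (257,198) to (234,239). The dispenser is at (335,163), and the mirror foot at (378,265). In the scene view the handle runs from (298,228) to (348,229).

```bash
cat > m.py <<'E'
import cv2,numpy as np
def red(c):
    h=cv2.cvtColor(c['frame'],cv2.COLOR_RGB2HSV).astype(int)
    m=(((h[...,0]<6)|(h[...,0]>174))&(h[...,1]>190)&(h[...,2]>70)).astype(np.uint8)
    n,l,s,_=cv2.connectedComponentsWithStats(m); k=1+np.argmax(s[1:,4]); return l==k
def pts(c,v,u,z=None):
    z=c['z_map'][v,u] if z is None else z
    p=np.stack([(u-c['cx'])/c['fx']*z,(v-c['cy'])/c['fy']*z,z],-1)
    T=c['cam_to_world'];return p@T[:3,:3].T+T[:3,3]
def atz(c,u,v,h):
    T=c['cam_to_world'];d=T[:3,:3]@np.array([(u-c['cx'])/c['fx'],(v-c['cy'])/c['fy'],1]);return T[:3,3]+d*(h-T[2,3])/d[2]
def handle(c):
    m=red(c);v,u=np.nonzero(m);P=pts(c,v,u);P=P[c['z_map'][v,u]>0]
    P=P[abs(P[:,2]-np.median(P[:,2]))<.02]
    w=P[:,:2];(cx,cy),(a,b),t=cv2.minAreaRect(w.astype(np.float32)*1000)
    d=np.linalg.svd(w-w.mean(0),full_matrices=False)[2][0]
    s=(w-w.mean(0))@d
    return m.sum(),w.mean(0),(cx,cy,a,b),np.degrees(np.arctan2(d[1],d[0])),np.percentile(s,[1,99]),np.percentile(P[:,2],[5,50,95])
E
python3 - <<'E'
from m import *
C={n:dict(np.load(f'pics/{n}0.npz')) for n in('scene','top')}
for n in C:
    print(n,*handle(C[n]))
t=C['top']
for nm,u,v,h in(('bolt',278,164,.07),('pivot',268,180,.055),('h1',257,198,.056),('h2',234,239,.056),('mirror',378,265,.01)):
    print(nm,atz(t,u,v,h),pts(t,np.array([v]),np.array([u])))
# triangulate the handle's ends: top rows vs scene
def ray(c,u,v):
    T=c['cam_to_world'];d=T[:3,:3]@np.array([(u-c['cx'])/c['fx'],(v-c['cy'])/c['fy'],1]);return T[:3,3],d/np.linalg.norm(d)
m={n:cv2.moments(red(C[n]).astype(np.uint8)) for n in C}
R=[ray(C[n],m[n]['m10']/m[n]['m00'],m[n]['m01']/m[n]['m00']) for n in C]
A=sum(np.eye(3)-np.outer(d,d) for o,d in R);b=sum((np.eye(3)-np.outer(d,d))@o for o,d in R)
print('centroid tri',np.linalg.solve(A,b))
E
```

```text
scene 243 [ 0.54953386 -0.03722738] (549.3941650390625, -38.21406936645508, 16.805171966552734, 84.15827941894531) 148.67132568914877 [-0.04061866  0.04084369] [0.05217178 0.05445542 0.05582756]
top 333 [ 0.54667193 -0.03958017] (546.70166015625, -39.55491256713867, 15.687518119812012, 83.34126281738281) 149.00373593722998 [-0.0407823   0.04067009] [0.05307321 0.05564449 0.05863627]
bolt [ 0.65166723 -0.10506016  0.07      ] [[ 0.65507129 -0.10531351  0.05719779]]
pivot [ 0.62317571 -0.0853504   0.055     ] [[ 0.62293012 -0.08535194  0.05606126]]
h1 [ 0.58690671 -0.06364475  0.056     ] [[ 0.58695013 -0.06363924  0.05577517]]
h2 [ 0.50658701 -0.01923947  0.056     ] [[ 0.50675125 -0.01913014  0.05447561]]
mirror [ 0.45735182 -0.30575533  0.01      ] [[ 0.45706364 -0.30454456  0.01545507]]
centroid tri [ 0.5473874  -0.0395344   0.05204248]
```

drive_effector --moves '[{"d": [-0.02, 0.02, 0], "r": [0, 0, -5]}, {"d": [-0.045, 0.043, 0], "r": [0, 0, -11]}, {"d": [-0.07, 0.067, 0], "r": [0, 0, -17]}, {"d": [-0.095, 0.09, 0], "r": [0, 0, -23]}, {"d": [-0.12, 0.114, 0], "r": [0, 0, -29]}, {"d": [-0.145, 0.138, 0], "r": [0, 0, -35]}, {"d": [-0.17, 0.162, 0], "r": [0, 0, -41]}, {"d": [-0.195, 0.186, 0], "r": [0, 0, -47]}, {"d": [-0.22, 0.21, 0], "r": [0, 0, -53]}, {"d": [-0.235, 0.225, 0], "r": [0, 0, -59]}, {"d": [-0.248, 0.2375, 0], "r": [0, 0, -65]}, {"d": [-0.248, 0.2375, 0], "r": [0, 0, -65]}]' --finger_gap 0.034 --force 20

```text
time_s: 1.1
tcp_pos: [0.375, -0.3339, 0.2266]
eef_rot: [-180.0, 0.0, -96.0]
contact_force: [-0.2, 0.7, 0.2]
gripper_width: 0.0337
gripper_force: 0.0
```

```bash
cat > w.py <<'E'
# shift from the measured pose to a wanted TCP, in tool axes
import sys,numpy as np
from plant import r, camrig, get_state
from scipy.spatial.transform import Rotation as R
s=get_state();x,y,z,yaw=map(float,sys.argv[1:5])
A=R.from_euler('xyz',s['eef_rot'],degrees=True)
print(s['time_s'],s['tcp_pos'],s['eef_rot'],'joints',np.round(s['joints'],1))
print('shift',A.inv().apply(np.array([x,y,z])-s['tcp_pos']).round(4),'rot',np.degrees((A.inv()*R.from_euler('xyz',[180,0,yaw],degrees=True)).as_rotvec()).round(2))
E
python3 w.py .534 -.032 .16 -31
```

```text
1.1 [ 0.37500621 -0.33388655  0.22663809] [-1.79968197e+02  2.35263188e-02 -9.59996610e+01] joints [-19.2   4.1 -20.7  -0.  -65.2  13.3]
shift [-0.3168 -0.1265  0.0668] rot [-4.0e-02  0.0e+00 -6.5e+01]
```

drive_effector --moves '[{"d": [-0.025, -0.01, 0], "r": [0, 0, -5]}, {"d": [-0.055, -0.022, 0], "r": [0, 0, -11]}, {"d": [-0.085, -0.034, 0], "r": [0, 0, -17]}, {"d": [-0.115, -0.046, 0], "r": [0, 0, -23]}, {"d": [-0.145, -0.058, 0], "r": [0, 0, -29]}, {"d": [-0.175, -0.07, 0], "r": [0, 0, -35]}, {"d": [-0.205, -0.082, 0.01], "r": [0, 0, -41]}, {"d": [-0.235, -0.094, 0.02], "r": [0, 0, -47]}, {"d": [-0.265, -0.106, 0.035], "r": [0, 0, -53]}, {"d": [-0.292, -0.117, 0.05], "r": [0, 0, -59]}, {"d": [-0.317, -0.1265, 0.067], "r": [0, 0, -65]}, {"d": [-0.317, -0.1265, 0.067], "r": [0, 0, -65]}]'

```text
time_s: 2.1
tcp_pos: [0.5358, -0.0328, 0.156]
eef_rot: [179.9, 0.2, -31.1]
contact_force: [0.8, -0.2, 0.3]
gripper_width: 0.034
gripper_force: 0.0
```

```bash
python3 w.py .534 -.032 .026 -31
python3 - <<'E'
from m import *
from plant import r, camrig, get_state
c=camrig.capture('wrist');cv2.imwrite('pics/w1.png',c['frame'][:,:,::-1])
print(*handle(c))
E
```

```text
2.1 [ 0.53575822 -0.03284423  0.15595526] [179.85082632   0.19585378 -31.08646035] joints [ 17.4  11.1 -22.3  -0.1 -56.9  41.6]
shift [-0.0015 -0.0002  0.13  ] rot [ 0.15  0.2  -0.09]
1758 [ 0.54916349 -0.0414198 ] (548.169189453125, -40.75666809082031, 14.976652145385742, 83.8117446899414) 149.1020075964202 [-0.03977089  0.04227825] [0.05448373 0.05579695 0.05701897]
```

View pics/w1.png

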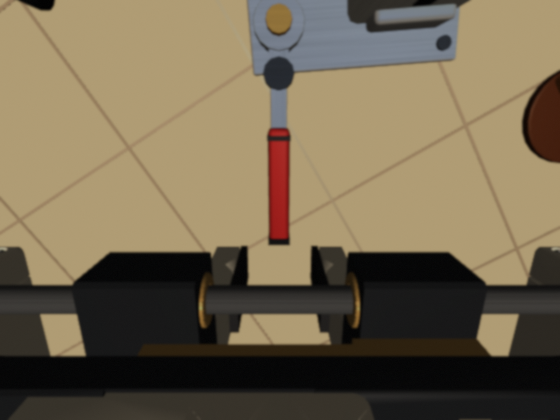

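drive_effector --moves '[{"d": [0, 0, 0.02]}, {"d": [-0.001, 0, 0.05], "r": [0.15, 0.2, 0]}, {"d": [-0.001, 0, 0.08], "r": [0.15, 0.2, 0]}, {"d": [-0.001, 0, 0.11], "r": [0.15, 0.2, 0]}, {"d": [-0.001, 0, 0.125], "r": [0.15, 0.2, 0]}, {"d": [-0.001, 0, 0.13], "r": [0.15, 0.2, 0]}, {"d": [-0.001, 0, 0.13], "r": [0.15, 0.2, 0]}]'

```text
time_s: 2.73
tcp_pos: [0.5339, -0.036, 0.0287]
eef_rot: [-180.0, -0.1, -31.6]
contact_force: [0.1, 0.5, 0.5]
gripper_width: 0.0342
gripper_force: 0.0
```

```bash
python3 - <<'E'
import numpy as np
for a in range(2,49,2):
    t=np.radians(a);print(f'[{.14*(1-np.cos(t)):.4f},{-.14*np.sin(t):.4f},0,0,0,{max(a-3,0)}]',end=',')
E
python3 w.py .535 -.032 .026 -31
```

```text
[0.0001,-0.0049,0,0,0,0],[0.0003,-0.0098,0,0,0,1],[0.0008,-0.0146,0,0,0,3],[0.0014,-0.0195,0,0,0,5],[0.0021,-0.0243,0,0,0,7],[0.0031,-0.0291,0,0,0,9],[0.0042,-0.0339,0,0,0,11],[0.0054,-0.0386,0,0,0,13],[0.0069,-0.0433,0,0,0,15],[0.0084,-0.0479,0,0,0,17],[0.0102,-0.0524,0,0,0,19],[0.0121,-0.0569,0,0,0,21],[0.0142,-0.0614,0,0,0,23],[0.0164,-0.0657,0,0,0,25],[0.0188,-0.0700,0,0,0,27],[0.0213,-0.0742,0,0,0,29],[0.0239,-0.0783,0,0,0,31],[0.0267,-0.0823,0,0,0,33],[0.0297,-0.0862,0,0,0,35],[0.0328,-0.0900,0,0,0,37],[0.0360,-0.0937,0,0,0,39],[0.0393,-0.0973,0,0,0,41],[0.0427,-0.1007,0,0,0,43],[0.0463,-0.1040,0,0,0,45],2.7333 [ 0.53388007 -0.03600438  0.02867901] [-1.79963654e+02 -1.06039551e-01 -3.16147176e+01] joints [ 17.2  19.8 -30.7   0.1 -39.3  41.1]
shift [-0.0012 -0.004   0.0027] rot [-0.04 -0.11 -0.61]
```

drive_effector --moves '[{"d": [0, -0.005, 0.002]}, {"d": [0, -0.010, 0.002]}, {"d": [0.001, -0.015, 0.002], "r": [0, 0, 2]}, {"d": [0.001, -0.0195, 0.002], "r": [0, 0, 4]}, {"d": [0.002, -0.0243, 0.002], "r": [0, 0, 6]}, {"d": [0.003, -0.029, 0.002], "r": [0, 0, 8]}, {"d": [0.004, -0.034, 0.002], "r": [0, 0, 10]}, {"d": [0.0055, -0.0386, 0.002], "r": [0, 0, 12]}, {"d": [0.007, -0.0433, 0.002], "r": [0, 0, 14]}, {"d": [0.0085, -0.048, 0.002], "r": [0, 0, 16]}]'

```text
time_s: 3.57
tcp_pos: [0.566, 0.0013, 0.0286]
eef_rot: [-179.9, -0.1, -47.6]
contact_force: [-4.2, -2.8, 0.1]
gripper_width: 0.0343
gripper_force: 2.4
```

```bash
python3 - <<'E'
from m import *
from plant import r, camrig, get_state
c=camrig.capture('top');print(*handle(c))
c=camrig.capture('wrist');print(*handle(c))
print(get_state()['tcp_pos'],get_state()['eef_rot'],get_state()['contact_force'])
E
```

```text
43 [ 0.59193444 -0.04103747] (592.1705322265625, -40.22970199584961, 15.191423416137695, 9.765525817871094) -146.130984109781 [-0.00805592  0.00670738] [0.05226831 0.05527171 0.05803024]
4195 [ 0.58134281 -0.02577921] (579.9208984375, -24.74468994140625, 17.002708435058594, 54.318565368652344) 133.9193263814692 [-0.0247457   0.02726016] [0.05440321 0.05584589 0.056929  ]
[0.56678625 0.00173798 0.02854797] [-1.79825012e+02 -1.31762334e-01 -4.75506045e+01] [-3.35673372 -1.18375139  0.35265726]
```

drive_effector --moves '[{"d": [0, -0.005, 0], "r": [0, 0, 2]}, {"d": [0, -0.01, 0], "r": [0, 0, 4]}, {"d": [0.001, -0.0146, 0], "r": [0, 0, 6]}, {"d": [0.0014, -0.0195, 0], "r": [0, 0, 8]}, {"d": [0.002, -0.0243, 0], "r": [0, 0, 10]}]'

```text
time_s: 4.08
tcp_pos: [0.5862, 0.0158, 0.0287]
eef_rot: [-179.8, -0.1, -57.5]
contact_force: [-1.5, -4.8, -0.5]
gripper_width: 0.0341
gripper_force: 2.3
```

```bash
cat > l.py <<'E'
from m import *
from plant import r, camrig, get_state
import sys
c=camrig.capture('wrist');print(*handle(c)); cv2.imwrite('pics/'+sys.argv[1]+'.png',c['frame'][:,:,::-1])
s=get_state();print(s['time_s'],s['tcp_pos'],s['eef_rot'],s['contact_force'])
E
python3 l.py a1
```

```text
4225 [ 0.59605344 -0.01398487] (594.9606323242188, -12.796455383300781, 16.971908569335938, 54.3260383605957) 124.0741294239568 [-0.02491938  0.02749556] [0.05440221 0.05586937 0.05693617]
4.1333 [0.58705992 0.01636243 0.02869717] [-1.79760986e+02 -1.55779171e-01 -5.76563246e+01] [-0.9021881  -2.85943016  0.58884625]
```

drive_effector --moves '[{"d": [0, -0.005, 0], "r": [0, 0, 2]}, {"d": [0, -0.01, 0], "r": [0, 0, 4]}, {"d": [0.001, -0.0146, 0], "r": [0, 0, 6]}, {"d": [0.0014, -0.0195, 0], "r": [0, 0, 8]}, {"d": [0.002, -0.0243, 0], "r": [0, 0, 10]}]'

```text
time_s: 4.55
tcp_pos: [0.6074, 0.0272, 0.0285]
eef_rot: [-179.8, -0.1, -67.5]
contact_force: [-1.4, -3.0, -0.7]
gripper_width: 0.0337
gripper_force: 1.3
```

```bash
python3 l.py a2
```

```text
4381 [ 0.6113814 -0.0052252] (610.4114990234375, -3.8027572631835938, 16.98326301574707, 56.03630828857422) -68.5271662014692 [-0.02820316  0.02551162] [0.05437374 0.05584465 0.05691012]
4.6 [0.60901461 0.02795276 0.02868764] [-1.79677992e+02 -9.56740274e-02 -6.76354109e+01] [1.31211302 0.42193269 0.3598401 ]
```

View pics/a2.png

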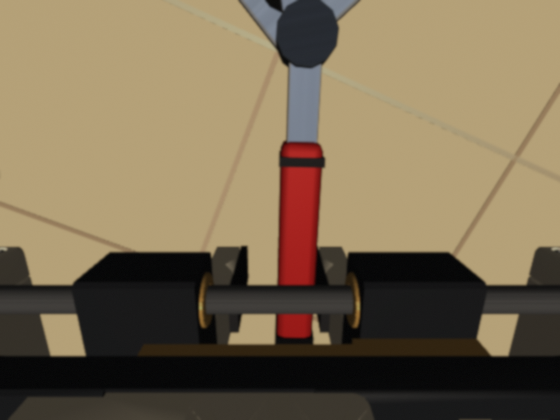

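The wrist view shows the pivot at (307,32) and the handle at (300,240), against the right finger. It leans slightly, so the click may be starting.

drive_effector --moves '[{"d": [0, -0.003, 0], "r": [0, 0, 2]}, {"d": [0, -0.006, 0], "r": [0, 0, 4]}, {"d": [0.0005, -0.009, 0], "r": [0, 0, 6]}, {"d": [0.0005, -0.009, 0], "r": [0, 0, 6]}]'

```text
time_s: 4.93
tcp_pos: [0.6186, 0.0315, 0.0292]
eef_rot: [-179.5, -0.1, -73.4]
contact_force: [1.1, -0.0, 0.7]
gripper_width: 0.034
gripper_force: 0.0
```

```bash
python3 l.py a3
python3 - <<'E'
from m import *
from plant import r, camrig, get_state
for n in('a2','a3'):
    pass
c=camrig.capture('wrist');g=c['frame'].astype(int)
m=((g.max(2)<75)&(g[...,2]>=g[...,0]-5)).astype(np.uint8);m[130:]=0
n,l,s,ce=cv2.connectedComponentsWithStats(m)
for i in range(1,n):
    if s[i,4]>300: print(s[i],ce[i],atz(c,*ce[i],.055))
E
```

```text
4600 [6.28834111e-01 3.27956429e-04] (628.4357299804688, 2.9913902282714844, 16.457778930664062, 61.015621185302734) 96.39702342409754 [-0.02712271  0.03058281] [0.05453437 0.05587906 0.0569519 ]
4.9833 [0.61797035 0.03134207 0.02902343] [-1.79551066e+02 -4.86167118e-02 -7.33531988e+01] [0.24311441 0.62831227 0.09642994]
[ 261    0   80   63 3414] [307.6115993   28.26713533] [ 0.63873288 -0.0764463   0.055     ]
```

View pics/a3.png

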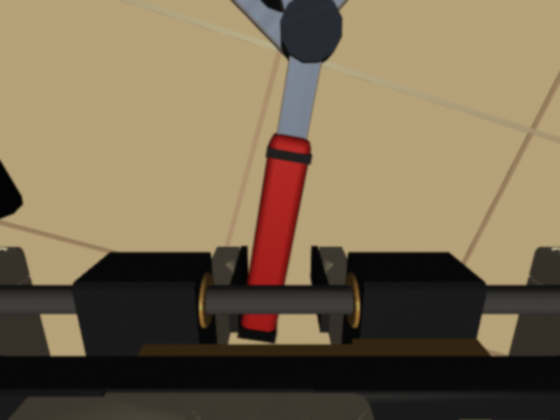

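The handle is now plainly bent: head line at about 121°, handle at 96.4°, with the pivot at (308,28). I'll open the fingers, lift, and check that it holds.

drive_effector --moves '[{}, {}, {}, {}, {"d": [0, 0, -0.01]}, {"d": [0, 0, -0.03]}, {"d": [0, 0, -0.06]}, {"d": [-0.01, 0, -0.09]}, {"d": [-0.03, 0, -0.12]}, {"d": [-0.05, 0, -0.15]}, {"d": [-0.08, 0, -0.15]}, {"d": [-0.1, 0, -0.15]}]' --finger_gap 0.06

```text
time_s: 6.03
tcp_pos: [0.588, 0.1284, 0.1815]
eef_rot: [-179.4, 0.0, -73.5]
contact_force: [0.5, -0.6, -1.1]
gripper_width: 0.0598
gripper_force: 0.0
```

drive_effector --moves '[{"d": [-0.02, 0, 0]}, {"d": [-0.04, 0, 0]}, {"d": [-0.05, 0, 0]}, {"d": [-0.05, 0, 0]}, {"d": [-0.05, 0, 0]}]'

```text
time_s: 6.45
tcp_pos: [0.573, 0.1747, 0.1783]
eef_rot: [-179.7, -0.1, -73.4]
contact_force: [-0.0, -0.2, -1.4]
gripper_width: 0.0601
gripper_force: 0.0
```

```bash
python3 - <<'E'
from m import *
from plant import r, camrig, get_state
a=camrig.capture('wrist');b=camrig.capture('top')
for n,c in(('w',a),('t',b)): print(*handle(c))
f=cv2.resize(b['frame'][60:300,180:460],None,fx=1.4,fy=1.4); w=cv2.resize(a['frame'],(392,336))
cv2.imwrite('pics/end.png',np.hstack([f[:336],w])[:,:,::-1])
E
```

```text
1003 [0.62232743 0.03730221] (622.574951171875, 36.964088439941406, 15.799299240112305, 36.455291748046875) 96.0573113251471 [-0.01721924  0.01734335] [0.05420565 0.05584931 0.05721099]
333 [0.62303818 0.01647893] (623.343017578125, 16.406509399414062, 15.66916275024414, 84.7099380493164) 97.69769826329724 [-0.04135089  0.04128132] [0.05291292 0.05558171 0.05833511]
```

View pics/end.png

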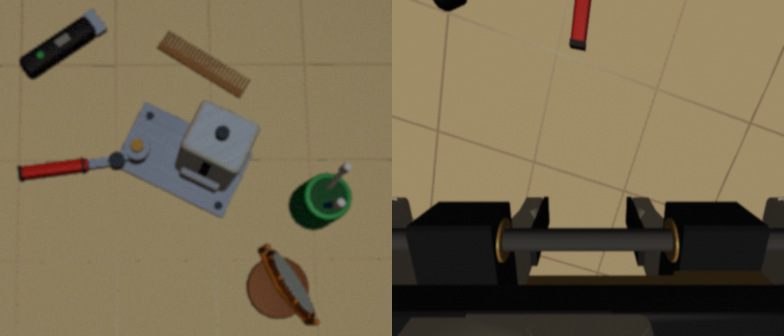

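The picture shows the bolt at (137,148) and the pivot at (117,160), with the handle running left to (20,172). It is bent about 25°, clear of the gripper, and the mirror is upright in its place.

```bash
python3 -c "
from plant import r, camrig, get_state
print(r.close_job())"
```

```text
the job is handed in; nothing more can be done
None
```

The wrench was turned clockwise about 28° until the bolt stopped and the handle broke; it was let go, stays bent about 25° on the bolt, the mirror was not touched, and the job was handed in at about 6.5 s.

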